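Return a bolt bin to its bay in the row

TASK

The bolt bin standing out in front of the row belongs in the row's empty bay, but a big stray bolt with a nut on it lies in that bay. First put the stray bolt in the grey odds tray and let go of it; then slide the bin along the bench, without lifting or tipping it, into the empty bay until its back is against the rail and it stands square between its neighbours. Leave the other things on the bench where they are.

Things in the scene. Friction and masses are not known exactly. Their poses are not given: they have to be found in the camera images.
- bin: loose red hopper bin of bolts, 110 deep (x) x 100 wide (y); back and side walls 60 high (sides 50 for the front 26 mm), flat front wall 42 high, walls 3 thick; filled solid to 33, bolts heaped to 45; 0.6 to 0.95 kg, slides on the bench. Origin: centre of underside; +x to its back, -x to its low front (robot side). Starts in front of the row, turned up to 20 degrees
- bay: the empty bay, one of three places in the row. Origin on the bench, where the centre of the bin's underside belongs; +x points square to the rail (away from the robot), y along the row. Rail face 55 mm along +x; 130 mm wide, open in front and on top, sides: a neighbour bin or bookend plate, 60 high; a blank white card on the rail marks it
- row: fixed dark steel rail behind the row: 376 long (y), 12 thick, 80 high, its face 55 mm along +x from the origin; a bookend plate 5 thick, 60 high, 122 deep at each end, at y = +-184 mm. Origin: on the bench, centre of the middle place. Places lie 115 mm apart along y
- neighbour_a: fixed full red bin in the row, same size and axes as the loose one; does not move
- neighbour_b: fixed full red bin in the row, same size and axes as the loose one; does not move
- bolt: stray steel bolt with a nut on its end, lying level in the empty bay: 96 long along its x; hexagon head 13 thick at the -x end, nut 16 thick near the +x end, both 30 across flats; between them a bare shank 20 thick, 60 long, its axis 15 mm above the bench. Origin: under mid-length, at bench level (15 mm below the axis). 0.3 kg
- tray: the fixed grey odds tray, open on top, 140 (x) x 160 (y) x 35 high, walls and floor 4 thick, some flat washers in it. Origin: centre of its underside
- carton: closed cardboard carton, 100 x 120 x 60 high, bystander (origin under its centre)
- wrench: steel spanner 170 long lying flat, bystander (origin under its centre)
- tape: pale ring-shaped roll of tape lying flat, 90 across, 24 high, bystander (origin under its centre)
- can: upright grey spray can, 54 across, 130 high, bystander (origin under its centre)
- nut: big dark hexagon nut lying flat, 46 across flats, 24 high, bystander (origin under its centre)
- pad: white note pad 75 x 105 x 12 lying flat, bystander (origin under its centre)
There are look-alikes about, which are no part of the job. Of the things that look like the bolt, the middle-sized one is meant.

How it is judged:
On the way, in this order (a step that is already met when the one before it is completed fails the run):
1. the stray bolt lies in the odds tray, let go (x of bolt in the frame of tray between -0.066 and 0.066 m and y of bolt in the frame of tray between -0.076 and 0.076 m and z of bolt in the frame of tray below 0.035 m and linear speed of bolt below 0.03 m/s and contact force between the fingers and bolt below 0.2 N), for 0.2 s.
2. the bin is home in the empty bay, its back against the rail (x of bin in the frame of bay between -0.01 and 0.01 m and y of bin in the frame of bay between -0.022 and 0.022 m and angle between the x axis of bin and the x axis of bay, either way round below 0.12 rad and angle between bin's own z axis and vertical below 0.06 rad and linear speed of bin below 0.02 m/s), for 0.2 s.
At the end, for the whole second after the job is handed in: the bolt lies let go inside the tray (its middle within the walls, below the rim) and the bin stands at rest in the empty bay, upright, its back within 10 mm of the rail, within 22 mm of the bay's middle and within 0.12 rad of square (all of step 1 and all of step 2); the robot touches nothing.
It fails at once if the bin is lifted (over 20 mm) or tipped (over 0.3 rad) (height (world z) of bin above 0.02 m or angle between bin's own z axis and vertical above 0.3 rad).
It fails at once if a bystander is moved by more than 30 mm (distance of any of carton, wrench, tape, can, nut, pad from where it was at the start of the episode above 0.03 m).
It also fails if it takes over 61 s, if anything falls off the work surface, if the arm or the gripper's body presses on something with over 40 N, if the wrist force passes 120 N, or if a joint passes its speed limit or range.

ROBOT

A 6-joint arm with a two-finger parallel gripper is mounted at the origin on the work surface. World frame = base frame: x ahead of the robot, y to its left, z up, the work surface at z = 0. Lengths are in m, angles in rad, forces in N, time in s.
With the tool pointing down it reaches from about 0.25 to 0.775 m from the base axis. Payload 8.9 kg.
Tool frame: the origin (TCP) lies on the centre line of the jaws, within the pads' length; the fingertips stand 25 mm ahead of it and the grasp point (between the pads) lies 6 mm ahead of it; z points along the fingers, x is the direction in which the jaws open and shut, and the axes are right-handed (so a half turn about z gives the same grasp; the last joint's range is limited). The gripper opens to 85 mm and grips with 20 to 120 N. Pads are 22 mm wide; open, the fingers measure 114 mm over their backs; the gripper's body (76 mm by 85 mm) begins 54 mm behind the grasp point. The pads swing forward as they close: fully open they stand 13 mm farther back than shut.
Start: joints at [-1.483, 0.291, -0.153, 1.127, 0, 1.431], TCP at [0.118, -0.512, 0.256] pointing down, gripper open.
Joint ranges: [-2.52, 2.52], [-0.91, 1.74], [-1.3, 1.37], [-1.96, 2.02], [-1.52, 1.47], [-3.14, 3.14]. Speed limits (rad/s): [2.22, 2.22, 2.79, 3.14, 3.14, 3.14].

INTERFACE

Orientations are given as [roll, pitch, yaw] about the fixed x, y, z axes, in that order (R = Rz(yaw) Ry(pitch) Rx(roll)).
In Python, from station import env, vision, spotter gives the robot as it stands.
- The arm moves only by the tool step_arm, never from a script. Its argument "motion" is a list of rows, each a list of 3 entries, a list of its own where there are three numbers: the shift along the tool's x, y, z in cm, then the turn, a rotation vector about the tool's x, y, z in rad, then the finger opening in cm, from 0 to 8.54. A call has 1 to 20 rows; each row is the pose to reach, as a shift and turn from the pose commanded when the call began, along the tool's axes at that moment; what a row does not reach only later rows make up. A row lasts 1/10 s, in which the tool goes at most 50 mm and 8.59 degrees, less where a joint would pass 70% of its speed; a pose out of reach is approached as far as the arm can. A call with a gripper value outside its range is refused whole. The fingers move at their own pace and stop on an object; the grip force is fixed at half the most. Time passes only in rows, so rows that repeat a pose let the fingers close. It gives the time, the measured TCP pose, the force and the opening at its end, in the units of the state.
- env.observe(): the state, without advancing time (a new reading comes with each control period).
- vision.camera(name): name is "scene" or "top" or "wrist"; returns a dict with "pixels" (400x640x3 uint8, red, green, blue), "range_z" (400x640 float32, m along the optical axis (not along the pixel's ray), 0 where there is no reading), "intrinsics" (3x3 intrinsics, pixels), "k1" (the pictures are not rectified: a ray, as slopes to the right and down, at radius r is drawn at 1 + k1 r^2 times it, then the intrinsics apply), "R" (3x3) and "t" (3): a world point X has camera coordinates R X + t; the wrist camera has in their place "hand_eye" (4x4, takes a point from camera to tool coordinates, whose origin is the TCP and whose axes are the tool frame's). Camera axes: x right, y down, z forward; pixel columns grow to the right and rows downward; lengths in m; the calibration is good to about 2 mm. A picture is of the moment at which its call begins: read the wrist's pose just before it.
- env.close_job(): hands the job in, once; it reports no verdict.
Trained networks look in the newest picture that a camera, given by its name, has taken for a name from the list of things; names that differ only in an ending like _2 or _b are one class to them, and where a whole thing is asked for, a point or a joint stands for the part that bears it (a point fixed in the world has none). Each returns a list of dicts, best first, with "score" (0 to 1); they miss things now and then, are a little off and sometimes report something else, mostly with a low value. They report only what shows in the picture. A call takes as long as a camera call. They do not tell look-alikes from the thing itself.
- spotter.spot_in(camera, label): "rect" ([left, top, right, bottom] in pixels, round what is visible of it).
- spotter.mark_of(camera, label): "at" ([column, row] in pixels: a listed point, or the origin of a listed thing).
The state is a dict: "clock": time; "joint_positions": joint angles; "joint_velocities": joint speeds; "effort": joint torques, N m; "position": TCP position; "tcp_rot": TCP orientation; "force": force on the tool from outside, world axes, zero at the start; "moment": the same for the moment, N m; "finger_gap": finger opening in m.
Only numpy, scipy, OpenCV 4.12 (cv2) and the standard library are available. Lean on these libraries where they do the work, as an engineer would, in place of code of your own. Each camera call takes 0.05 s, during which the arm holds its last target. There are 200 camera calls.

## Working session

There is one attempt and no reset: what is moved stays moved. The work goes in short steps, Python scripts to look and compute and a tool call to move; the robot and the scene stay as the last step left them, time stands still between calls to the robot, and variables do not carry over. Pictures are saved under pics/ and viewed, about 8 in all and at most 12, crops included, and the job is handed in when it is done.

Besides the shell and the picture viewer there is one more tool, called after "Call:" as name([rows], argument=value, ...), one row to a line, values as JSON. step_arm: Moves the arm, as the interface text tells. Its arguments: {"type":"object","properties":{"motion":{"type":"array","items":{"type":"array"}}},"required":["motion"]}

```bash
ls; mkdir -p pics; cat > h.py <<'E'
import numpy as np, cv2, json
from scipy.spatial.transform import Rotation as Ro
from station import env, vision, spotter
def pose():
    s=env.observe(); return Ro.from_euler('xyz',s['tcp_rot']).as_matrix(), np.array(s['position'])
def cam(name):
    R,p=pose(); c=vision.camera(name)
    if name=='wrist':
        H=np.array(c['hand_eye']); c['Rcw']=R@H[:3,:3]; c['o']=R@H[:3,3]+p
    else:
        c['Rcw']=np.array(c['R']).T; c['o']=-c['Rcw']@np.array(c['t'])
    return c
def rays(c,uv):
    K=np.array(c['intrinsics']); d=np.array([c['k1'],0,0,0,0][:5],float)
    uv=np.atleast_2d(np.array(uv,float)); q=np.c_[(uv[:,0]-K[0,2])/K[0,0],(uv[:,1]-K[1,2])/K[1,1]]; x=q.copy()
    for _ in range(20): x=q/(1+c['k1']*(x**2).sum(1,keepdims=True))
    return np.c_[x,np.ones(len(x))]
def plane(c,uv,z):
    r=rays(c,uv)@c['Rcw'].T; return c['o']+r*((z-c['o'][2])/r[:,2])[:,None]
def cloud(c):
    v,u=np.mgrid[:400,:640]; r=rays(c,np.c_[u.ravel(),v.ravel()])*c['range_z'].reshape(-1,1)
    P=r@c['Rcw'].T+c['o']; P[c['range_z'].ravel()==0]=np.nan; return P.reshape(400,640,3)
def save(n,im): cv2.imwrite('pics/'+n,cv2.cvtColor(im,cv2.COLOR_RGB2BGR))
E
python3 - <<'E'
from h import *
print(env.observe())
for n in ['top','scene']:
    c=cam(n); P=cloud(c); save(n+'0.png',c['pixels']); np.savez('pics/'+n+'0.npz',P=P,px=c['pixels'])
    for l in ['bin','bay','row','bolt','tray','carton','wrench','tape','can','nut','pad']:
        for d in spotter.mark_of(n,l)[:4]:
            print(n,l,round(d['score'],2),np.round(d['at']),plane(c,d['at'],0)[0].round(3)[:2])
E
```

```text
pics
{'clock': 0.0, 'joint_positions': array([-1.48332196e+00,  2.91267097e-01, -1.54113345e-01,  1.12669136e+00,
        7.81235423e-06,  1.43152475e+00]), 'joint_velocities': array([-3.60530783e-05,  3.55451275e-04, -2.27962416e-04, -2.43474590e-04,
       -2.79234674e-03, -1.92163392e-04]), 'effort': array([-2.34574709e-04, -5.37144470e+01,  3.31365573e+01,  1.61676470e-02,
       -2.03267250e-04,  2.63129959e-05]), 'position': array([ 0.11800987, -0.5111592 ,  0.25574397]), 'tcp_rot': array([-3.14140785e+00,  1.26204266e-03, -1.34405027e+00]), 'force': array([ 0.51463061, -0.10169128,  0.30352896]), 'moment': array([ 0.06435022,  0.013532  , -0.06772073]), 'finger_gap': 0.0850885499125987}
top bin 0.79 [289. 214.] [0.47  0.059]
top bin 0.29 [296. 159.] [0.659 0.04 ]
top bay 0.2 [387. 265.] [ 0.305 -0.261]
top bolt 0.91 [442. 274.] [ 0.277 -0.439]
top bolt 0.58 [330. 170.] [ 0.623 -0.073]
top bolt 0.47 [374. 166.] [ 0.636 -0.224]
top tray 0.62 [404. 220.] [ 0.453 -0.317]
top carton 0.86 [205. 223.] [0.441 0.34 ]
top wrench 0.62 [344. 247.] [ 0.363 -0.123]
top tape 0.83 [214. 164.] [0.641 0.319]
top can 0.72 [332. 166.] [ 0.634 -0.081]
top can 0.71 [413. 157.] [ 0.667 -0.355]
top nut 0.6 [245. 253.] [0.341 0.204]
top pad 0.72 [385. 264.] [ 0.308 -0.255]
scene bin 0.6 [360. 215.] [0.472 0.053]
scene row 0.91 [319. 267.] [0.657 0.05 ]
scene bolt 0.97 [285. 237.] [ 0.631 -0.065]
scene bolt 0.88 [258. 111.] [ 0.272 -0.436]
scene bolt 0.74 [234. 211.] [ 0.636 -0.22 ]
scene tray 0.68 [247. 156.] [ 0.459 -0.327]
scene carton 0.8 [468. 262.] [0.46  0.329]
scene carton 0.73 [284. 237.] [ 0.633 -0.065]
scene wrench 0.88 [325. 163.] [ 0.362 -0.124]
scene wrench 0.39 [284. 235.] [ 0.628 -0.069]
scene tape 0.61 [436. 322.] [0.637 0.325]
scene can 0.92 [192. 200.] [ 0.667 -0.34 ]
scene nut 0.54 [433. 206.] [0.346 0.194]
scene pad 0.68 [293. 138.] [ 0.321 -0.265]
```

View pics/top0.png

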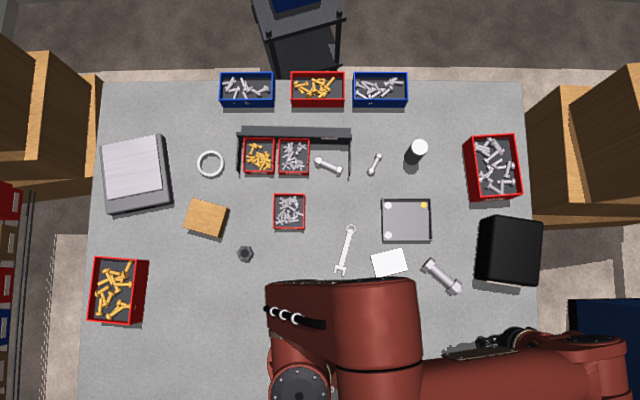

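View pics/scene0.png

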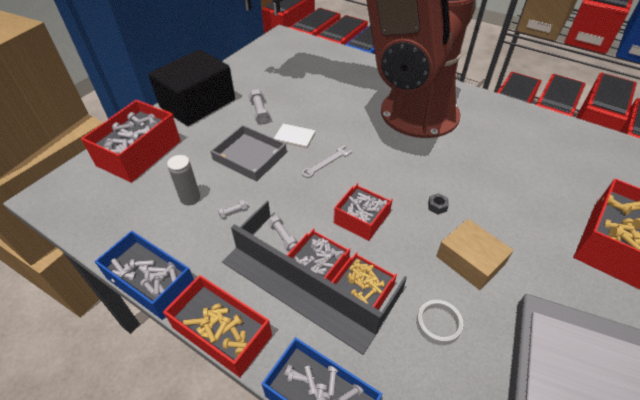

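Top view: three bolts. Large at (442,274) on the open bench, medium at (328,167) inside the bay between the silver neighbour and the right bookend, and small at (374,163) outside the row. The medium one in the bay fits the task. The loose bin is at (289,211) and the tray at (406,221). I'll measure these and confirm the bolt in a crop.

```bash
cat > m.py <<'E'
from h import *
def rect(Q): 
    (c,s,a)=cv2.minAreaRect((Q[:,:2]*1000).astype(np.float32)); return np.round(c,1),np.round(s,1),round(a,1)
for n in ['top','scene']:
    d=np.load(f'pics/{n}0.npz'); P=d['P']; px=d['px'].astype(int); x,y,z=P[...,0],P[...,1],P[...,2]
    red=(px[...,0]>110)&(px[...,1]<70)&(px[...,2]<70)
    def blob(m,minn=20,pr=''):
        k,L=cv2.connectedComponents(m.astype(np.uint8))
        for i in range(1,k):
            q=P[L==i]; q=q[~np.isnan(q[:,0])]
            if len(q)>=minn: print(n,pr,len(q),rect(q),q[:,2].min().round(3),q[:,2].max().round(3))
    box=lambda a,b,c,e:(x>a)&(x<b)&(y>c)&(y<e)
    print(n,'bench z',np.nanmedian(z[box(.4,.6,-.2,-.1)]))
    blob(box(.4,.57,-.03,.15)&(z>.01),50,'bin')
    blob(box(.4,.57,-.03,.15)&(z>.036),50,'bintop')
    blob(box(.57,.85,-.2,.3)&(z>.066),50,'rail')
    blob(box(.57,.69,-.2,.3)&(z>.01)&(z<.07),30,'row')
    blob(box(.57,.69,-.12,-.03)&(z>.012)&(z<.04),20,'bolt')
    blob(box(.55,.75,-.3,-.18)&(z>.006)&(z<.04),20,'small')
    blob(box(.2,.35,-.55,-.36)&(z>.01)&(z<.06),20,'large')
    blob(box(.35,.57,-.45,-.2)&(z>.018)&(z<.06),50,'tray')
    blob(box(.25,.57,-.45,.0)&(z>.004),50,'any')
    blob(box(.58,.75,-.45,-.2)&(z>.03),50,'can')
d=np.load('pics/top0.npz')['px']; save('crop1.png',cv2.resize(d[115:250,220:450],None,fx=3.4,fy=3.4,interpolation=cv2.INTER_CUBIC))
E
python3 m.py
```

```text
top bench z 0.0002230953173634198
top bin 1144 (array([477. ,  59.5]), array([100.5, 112. ]), 89.5) 0.013 0.067
top bintop 641 (array([477. ,  59.5]), array([100.3, 112. ]), 89.3) 0.036 0.067
top rail 91 (array([845.7, 197. ]), array([157.8,   8.5]), 90.0) 0.066 0.076
top rail 103 (array([845.9, -30.1]), array([  7.4, 178.3]), 0.1) 0.066 0.078
top rail 565 (array([718.2,  45.3]), array([373.1,  16. ]), 88.6) 0.066 0.087
top row 119 (array([648.3, 228.7]), array([ 6.9, 82.6]), 88.9) 0.01 0.068
top row 807 (array([647.7, 160.9]), array([99.6, 84.5]), 89.8) 0.011 0.068
top row 839 (array([647.1,  47.9]), array([100.8,  86.8]), 89.1) 0.01 0.067
top row 71 (array([ 645. , -136.3]), array([ 5.2, 89.2]), 88.5) 0.013 0.063
top row 70 (array([637.1, 291. ]), array([17.9, 68.5]), 89.9) 0.011 0.03
top row 209 (array([635. , -65.4]), array([95.5, 34.2]), 65.5) 0.013 0.035
top bolt 189 (array([633.5, -68.7]), array([88.2, 34.2]), 65.5) 0.013 0.035
top small 127 (array([ 637.8, -221.9]), array([29.7, 72.7]), 60.3) 0.006 0.028
top large 156 (array([ 305.9, -542.6]), array([10.9, 87.7]), 88.0) 0.011
[... 1471 characters left out ...]
array([ 641.3, -216.4]), array([26. , 73.5]), 58.4) 0.006 0.027
scene large 278 (array([ 307.6, -541.4]), array([12. , 85.7]), 81.9) 0.01 0.06
scene large 413 (array([ 273.5, -429.5]), array([138.1,  49.1]), 49.4) 0.01 0.048
scene tray 902 (array([ 454.3, -321.4]), array([144.9, 164.6]), 0.3) 0.018 0.04
scene any 2098 (array([262.8, -43.1]), array([13.7, 86.2]), 0.8) 0.233 0.443
scene any 281 (array([ 292.2, -415.8]), array([94.4, 48.4]), 59.0) 0.004 0.048
scene any 2855 (array([ 389.1, -321.1]), array([212.1, 298. ]), 78.7) 0.004 0.04
scene any 335 (array([ 355.7, -120.9]), array([ 43.8, 174.6]), 76.9) 0.004 0.012
scene can 918 (array([ 667.8, -344.7]), array([52.3, 52. ]), 18.5) 0.03 0.135
```

View pics/crop1.png

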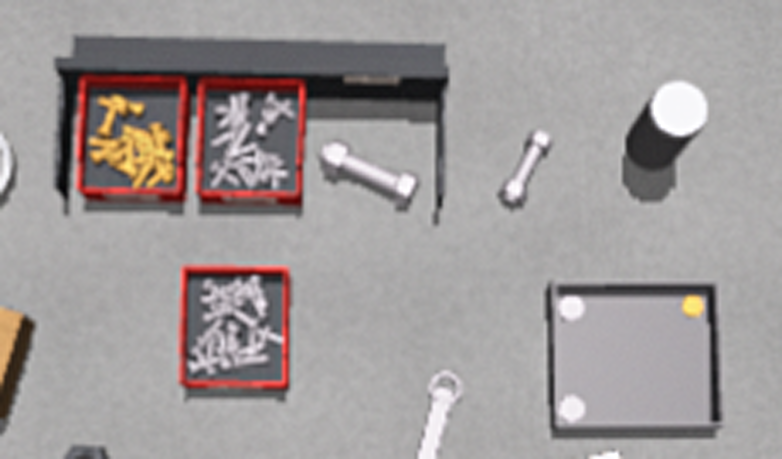

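Crop confirms: the medium bolt at about (370,175) in the crop lies in the bay, and the loose bin and tray match the depth fits.

```bash
cat >> h.py <<'E'
def go(x,y,z,yaw,ref=None):
    R,p=pose(); Rt=Ro.from_euler('xyz',[np.pi,0,yaw]).as_matrix()
    print('row',((R.T@(np.array([x,y,z])-p))*100).round(1),Ro.from_matrix(R.T@Rt).as_rotvec().round(3))
E
python3 -c "
from h import *
go(.635,-.067,.2,-.428)"
```

```text
row [-31.7 -60.4   5.6] [-0.     0.    -0.916]
```

Call:
step_arm([
  [[-31.7,-60.4,5.6],[0,0,-0.916],8],
  [[-31.7,-60.4,5.6],[0,0,-0.916],8],
  [[-31.7,-60.4,5.6],[0,0,-0.916],8],
  [[-31.7,-60.4,5.6],[0,0,-0.916],8],
  [[-31.7,-60.4,5.6],[0,0,-0.916],8],
  [[-31.7,-60.4,5.6],[0,0,-0.916],8],
  [[-31.7,-60.4,5.6],[0,0,-0.916],8],
  [[-31.7,-60.4,5.6],[0,0,-0.916],8],
  [[-31.7,-60.4,5.6],[0,0,-0.916],8],
  [[-31.7,-60.4,5.6],[0,0,-0.916],8],
  [[-31.7,-60.4,5.6],[0,0,-0.916],8],
  [[-31.7,-60.4,5.6],[0,0,-0.916],8],
  [[-31.7,-60.4,5.6],[0,0,-0.916],8],
  [[-31.7,-60.4,5.6],[0,0,-0.916],8],
  [[-31.7,-60.4,5.6],[0,0,-0.916],8],
  [[-31.7,-60.4,5.6],[0,0,-0.916],8],
  [[-31.7,-60.4,5.6],[0,0,-0.916],8],
])

```text
clock: 2.9
position: [0.6347, -0.0674, 0.2003]
tcp_rot: [3.141, 0.0, -0.429]
force: [-0.3, 0.3, -0.3]
finger_gap: 0.0803
```

```bash
cat > w.py <<'E'
from h import *
c=cam('wrist'); P=cloud(c); save('w1.png',c['pixels']); np.savez('pics/w1.npz',P=P,px=c['pixels'])
x,y,z=np.moveaxis(P,2,0)
print('bench',np.nanmedian(z[(x>.58)&(x<.61)&(y<-.03)&(y>-.12)]))
m=(x>.58)&(x<.695)&(y>-.128)&(y<-.008)&(z>.008)&(z<.04)
k,L,st,_=cv2.connectedComponentsWithStats(m.astype(np.uint8)); i=1+st[1:,4].argmax(); q=P[L==i]
r=cv2.minAreaRect((q[:,:2]*1000).astype(np.float32)); print(r,len(q),q[:,2].max())
for d in spotter.mark_of('wrist','bolt'): print(d['score'],d['at'],plane(c,d['at'],0))
# rail
m=(z>.068)&(z<.09)&(x>.69)&(x<.75); q=P[m]; print('railtop',len(q),cv2.minAreaRect((q[:,:2]*1000).astype(np.float32)))
E
python3 w.py
```

```text
bench 0.23427766415975443
((633.970947265625, -66.34555053710938), (96.02911376953125, 34.02069854736328), 64.91080474853516) 3054 0.03122888715234662
0.91 [319.5, 169.0] [[ 0.63252962 -0.06570359  0.        ]]
0.65 [385.6, 296.0] [[ 0.63876828 -0.21989445  0.        ]]
railtop 5366 ((716.5484008789062, -52.325347900390625), (182.601318359375, 14.069437026977539), 88.52310180664062)
```

View pics/w1.png

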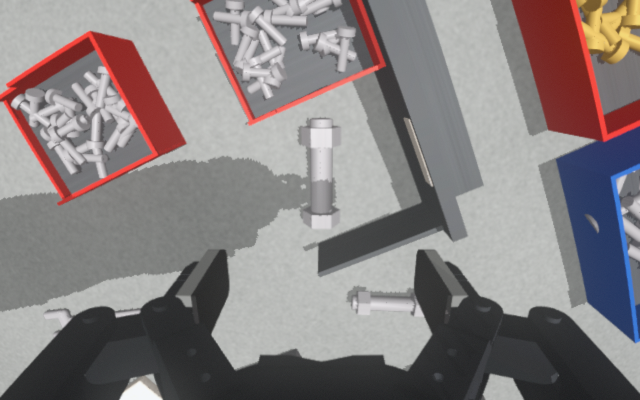

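Wrist view: bolt with its nut at (320,172), vertical between the jaws. The bare shank is centred, clear of the neighbour (top) and bookend (bottom). Descending and gripping.

Call:
step_arm([
  [[-0.1,0,4],[0,0,0.007],6.5],
  [[-0.1,0,8],[0,0,0.007],6.5],
  [[-0.1,0,12],[0,0,0.007],6.5],
  [[-0.1,0,15],[0,0,0.007],6.5],
  [[-0.1,0,16.5],[0,0,0.007],6.5],
  [[-0.1,0,17.1],[0,0,0.007],6.5],
  [[-0.1,0,17.1],[0,0,0.007],6.5],
  [[-0.1,0,17.1],[0,0,0.007],0.5],
  [[-0.1,0,17.1],[0,0,0.007],0.5],
  [[-0.1,0,17.1],[0,0,0.007],0.5],
  [[-0.1,0,17.1],[0,0,0.007],0.5],
  [[-0.1,0,17.1],[0,0,0.007],0.5],
  [[-0.1,0,17.1],[0,0,0.007],0.5],
  [[-0.1,0,17.1],[0,0,0.007],0.5],
  [[-0.1,0,17.1],[0,0,0.007],0.5],
])

```text
clock: 4.5
position: [0.635, -0.0665, 0.0306]
tcp_rot: [-3.141, -0.002, -0.435]
force: [-1.7, -0.6, 7.3]
finger_gap: 0.0179
```

Call:
step_arm([
  [[0,0,-4],[0,0,0],0.5],
  [[0,0,-8],[0,0,0],0.5],
  [[0,0,-12],[0,0,0],0.5],
  [[0,0,-15],[0,0,0],0.5],
  [[-1,4,-15],[0,0,0],0.5],
  [[-1.6,8.8,-15],[0,0,-0.1],0.5],
  [[-2.5,13.5,-15],[0,0,-0.2],0.5],
  [[-3.5,18.5,-15],[0,0,-0.3],0.5],
  [[-4.3,23.3,-15],[0,0,-0.4],0.5],
  [[-5,27.5,-15],[0,0,-0.435],0.5],
  [[-5.6,30.8,-15],[0,0,-0.435],0.5],
  [[-5.6,30.8,-15],[0,0,-0.435],0.5],
  [[-5.6,30.8,-15],[0,0,-0.435],0.5],
])

```text
clock: 5.8
position: [0.4534, -0.3225, 0.1794]
tcp_rot: [-3.141, -0.0, -0.002]
force: [0.6, 0.2, -3.2]
finger_gap: 0.0176
```

The wrist reads −3.2 N, so the bolt is held. Lowering into the tray, releasing and rising.

Call:
step_arm([
  [[0,0,4],[0,0,0],0.5],
  [[0,0,8],[0,0,0],0.5],
  [[0,0,11.5],[0,0,0],0.5],
  [[0,0,13.5],[0,0,0],0.5],
  [[0,0,14.1],[0,0,0],0.5],
  [[0,0,14.1],[0,0,0],0.5],
  [[0,0,14.1],[0,0,0],4.5],
  [[0,0,14.1],[0,0,0],4.5],
  [[0,0,14.1],[0,0,0],4.5],
  [[0,0,14.1],[0,0,0],4.5],
  [[0,0,14.1],[0,0,0],4.5],
  [[0,0,12],[0,0,0],4.5],
  [[0,0,9],[0,0,0],4.5],
  [[0,0,5],[0,0,0],4.5],
  [[0,0,0],[0,0,0],4.5],
  [[0,0,-2],[0,0,0],4.5],
  [[0,0,-2],[0,0,0],4.5],
])

```text
clock: 7.5
position: [0.4553, -0.3235, 0.2029]
tcp_rot: [3.137, -0.005, -0.0]
force: [0.8, 0.6, -0.7]
finger_gap: 0.0447
```

```bash
python3 - <<'E'
from h import *
c=cam('wrist'); P=cloud(c); save('w2.png',c['pixels'])
x,y,z=np.moveaxis(P,2,0)
m=(x>.395)&(x<.515)&(y>-.39)&(y<-.25)&(z>.014)&(z<.05)
k,L,st,_=cv2.connectedComponentsWithStats(m.astype(np.uint8)); i=1+st[1:,4].argmax(); q=P[L==i]
print(cv2.minAreaRect((q[:,:2]*1000).astype(np.float32)),q[:,2].max())
t=cam('top'); T=cloud(t); save('top2.png',t['pixels'])
x,y,z=np.moveaxis(T,2,0)
m=(x>.4)&(x<.57)&(y>-.03)&(y<.15)&(z>.04)&(z<.07); q=T[m]; print('bin',len(q),cv2.minAreaRect((q[:,:2]*1000).astype(np.float32)))
E
```

```text
((453.5613098144531, -321.56658935546875), (34.59627151489258, 95.88874816894531), 0.8018423318862915) 0.035094013718446226
bin 466 ((477.8531494140625, 59.55282974243164), (100.4807357788086, 108.9500503540039), 89.54611206054688)
```

View pics/w2.png

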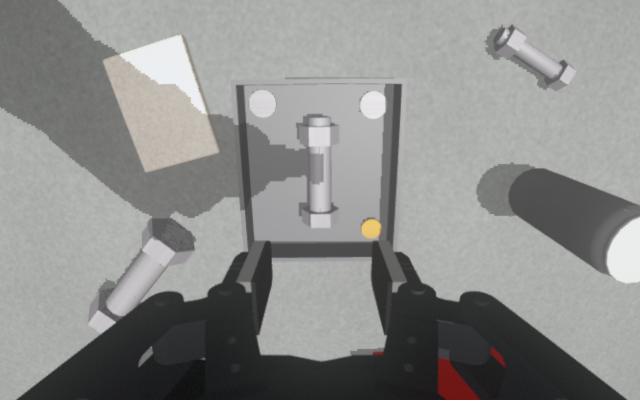

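The bolt lies mid-tray at (320,175) and is let go; its fitted centre is 1 mm from the tray's. Next: push the bin +x about 43 mm, staying in front of the bookend and clear of the wrench, then −y, then home. All pushes use both fingertips held low, for a two-point contact.

```bash
python3 -c "
from h import *
go(.390,.0595,.15,1.545)"
```

```text
row [ -6.4 -38.2   4.9] [ 0.    -0.    -1.545]
```

Call:
step_arm([
  [[-6.4,-38.2,4.9],[0,0,-1.545],5],
  [[-6.4,-38.2,4.9],[0,0,-1.545],5],
  [[-6.4,-38.2,4.9],[0,0,-1.545],5],
  [[-6.4,-38.2,4.9],[0,0,-1.545],5],
  [[-6.4,-38.2,4.9],[0,0,-1.545],5],
  [[-6.4,-38.2,4.9],[0,0,-1.545],5],
  [[-6.4,-38.2,4.9],[0,0,-1.545],5],
  [[-6.4,-38.2,4.9],[0,0,-1.545],5],
  [[-6.4,-38.2,4.9],[0,0,-1.545],5],
  [[-6.4,-38.2,4.9],[0,0,-1.545],5],
  [[-6.4,-38.2,4.9],[0,0,-1.545],5],
  [[-6.4,-38.2,4.9],[0,0,-1.545],5],
  [[-6.4,-38.2,8],[0,0,-1.545],5],
  [[-6.4,-38.2,12],[0,0,-1.545],5],
  [[-6.4,-38.2,15],[0,0,-1.545],5],
  [[-6.4,-38.2,16.4],[0,0,-1.545],5],
  [[-6.4,-38.2,16.4],[0,0,-1.545],5],
  [[-6.4,-38.2,16.4],[0,0,-1.545],5],
])

```text
clock: 9.4
position: [0.3893, 0.0598, 0.0351]
tcp_rot: [-3.14, -0.0, 1.544]
force: [0.2, -1.4, 0.5]
finger_gap: 0.0495
```

Call:
step_arm([
  [[0,1,0],[0,0,0],5],
  [[0,2,0],[0,0,0],5],
  [[0,3,0],[0,0,0],5],
  [[0,4,0],[0,0,0],5],
  [[0,5,0],[0,0,0],5],
  [[0,5.7,0],[0,0,0],5],
  [[0,6.2,0],[0,0,0],5],
  [[0,6.5,0],[0,0,0],5],
  [[0,6.5,0],[0,0,0],5],
  [[0,5.5,0],[0,0,0],5],
  [[0,4,0],[0,0,0],5],
  [[0,3,-4],[0,0,0],5],
  [[0,3,-9],[0,0,0],5],
  [[0,3,-12],[0,0,0],5],
  [[0,3,-12],[0,0,0],5],
])

```text
clock: 10.9
position: [0.423, 0.059, 0.1596]
tcp_rot: [3.132, 0.0, 1.545]
force: [0.7, 0.7, -0.3]
finger_gap: 0.05
```

```bash
cat > b.py <<'E'
from h import *
for n in ['top','scene']:
    c=cam(n); T=cloud(c); px=c['pixels'].astype(int)
    red=(px[...,0]>100)&(px[...,1]<75)&(px[...,2]<75)
    x,y,z=np.moveaxis(T,2,0); k=int(red.any())
    m=red&(x>.4)&(x<.68)&(y>-.13)&(y<.125)&(z>.03)&(z<.07); m=m&~((x>.585)&(y>-.008)); q=T[m]
    if len(q)>20: print(n,len(q),np.round(np.r_[q[:,:2].min(0),q[:,:2].max(0)],3),cv2.minAreaRect((q[:,:2]*1000).astype(np.float32)))
go(.52,.135,.155,-.026)
E
python3 b.py
```

```text
top 43 [0.464 0.006 0.573 0.042] ((518.4600219726562, 24.894742965698242), (36.164974212646484, 108.19318389892578), 89.3080062866211)
scene 689 [0.465 0.008 0.578 0.109] ((521.4358520507812, 58.55949020385742), (99.50694274902344, 111.439697265625), 88.63626098632812)
row [7.8 9.7 0.1] [ 0.003 -0.002  1.571]
```

Call:
step_arm([
  [[7.8,9.7,0],[0,0,1.571],5],
  [[7.8,9.7,0],[0,0,1.571],5],
  [[7.8,9.7,0],[0,0,1.571],5],
  [[7.8,9.7,0],[0,0,1.571],5],
  [[7.8,9.7,0],[0,0,1.571],5],
  [[7.8,9.7,0],[0,0,1.571],5],
  [[7.8,9.7,0],[0,0,1.571],5],
  [[7.8,9.7,0],[0,0,1.571],5],
  [[7.8,9.7,0],[0,0,1.571],5],
  [[7.8,9.7,0],[0,0,1.571],5],
  [[7.8,9.7,0],[0,0,1.571],5],
  [[7.8,9.7,4],[0,0,1.571],5],
  [[7.8,9.7,8],[0,0,1.571],5],
  [[7.8,9.7,11],[0,0,1.571],5],
  [[7.8,9.7,12.3],[0,0,1.571],5],
  [[7.8,9.7,12.3],[0,0,1.571],5],
  [[7.8,9.7,12.3],[0,0,1.571],5],
])

```text
clock: 12.7
position: [0.5191, 0.1346, 0.0327]
tcp_rot: [-3.142, -0.0, -0.026]
force: [-0.7, -0.9, -0.3]
finger_gap: 0.0497
```

Call:
step_arm([
  [[0,1.2,0],[0,0,0],5],
  [[0,2.4,0],[0,0,0],5],
  [[0,3.6,0],[0,0,0],5],
  [[0,4.8,0],[0,0,0],5],
  [[0,6,0],[0,0,0],5],
  [[0,7.2,0],[0,0,0],5],
  [[0,8.4,0],[0,0,0],5],
  [[0,9.6,0],[0,0,0],5],
  [[0,10.8,0],[0,0,0],5],
  [[0,12,0],[0,0,0],5],
  [[0,12.9,0],[0,0,0],5],
  [[0,13.5,0],[0,0,0],5],
  [[0,13.8,0],[0,0,0],5],
  [[0,13.8,0],[0,0,0],5],
  [[0,12.8,0],[0,0,0],5],
  [[0,11.5,0],[0,0,0],5],
  [[0,11.5,-4],[0,0,0],5],
  [[0,11.5,-9],[0,0,0],5],
  [[0,11.5,-12],[0,0,0],5],
  [[0,11.5,-12],[0,0,0],5],
])

```text
clock: 14.7
position: [0.5184, 0.0202, 0.1566]
tcp_rot: [3.141, -0.007, -0.025]
force: [-0.0, 0.1, 0.2]
finger_gap: 0.0496
```

```bash
sed -i 's/^go.*/go(.425,-.062,.155,1.545)/' b.py; python3 b.py; python3 -c "
from h import *
c=cam('wrist'); save('w3.png',c['pixels'])"
```

```text
top 60 [ 0.459 -0.117  0.572 -0.017] ((515.7844848632812, -66.61602783203125), (95.42127227783203, 108.77961730957031), 86.63687133789062)
scene 686 [ 0.46  -0.118  0.577 -0.012] ((518.080810546875, -65.25291442871094), (101.0656509399414, 111.73942565917969), 85.9360122680664)
row [-8.9  8.4 -0.2] [ 1.00e-03 -1.00e-03 -1.57e+00]
```

View pics/w3.png

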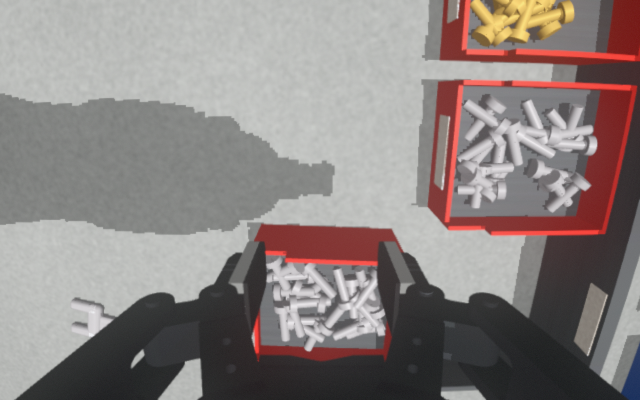

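Bin at about (517,−65), yaw −4° against the row's −1.5°, in line with the bay. The front push with two fingers should square it.

Call:
step_arm([
  [[-8.6,8.4,0],[0,0,-1.57],5],
  [[-8.6,8.4,0],[0,0,-1.57],5],
  [[-8.6,8.4,0],[0,0,-1.57],5],
  [[-8.6,8.4,0],[0,0,-1.57],5],
  [[-8.6,8.4,0],[0,0,-1.57],5],
  [[-8.6,8.4,0],[0,0,-1.57],5],
  [[-8.6,8.4,0],[0,0,-1.57],5],
  [[-8.6,8.4,0],[0,0,-1.57],5],
  [[-8.6,8.4,0],[0,0,-1.57],5],
  [[-8.6,8.4,0],[0,0,-1.57],5],
  [[-8.6,8.4,0],[0,0,-1.57],5],
  [[-8.6,8.4,0],[0,0,-1.57],5],
  [[-8.6,8.4,4],[0,0,-1.57],5],
  [[-8.6,8.4,8],[0,0,-1.57],5],
  [[-8.6,8.4,11],[0,0,-1.57],5],
  [[-8.6,8.4,12.3],[0,0,-1.57],5],
  [[-8.6,8.4,12.3],[0,0,-1.57],5],
])

```text
clock: 16.55
position: [0.4254, -0.0613, 0.027]
tcp_rot: [-3.136, -0.001, 1.541]
force: [0.6, -0.3, -0.0]
finger_gap: 0.0502
```

Call:
step_arm([
  [[0,0.5,-0.6],[0,0,0],5],
  [[0,1.5,-0.6],[0,0,0],5],
  [[0,2.5,-0.6],[0,0,0],5],
  [[0,3.4,-0.6],[0,0,0],5],
  [[0,4.3,-0.6],[0,0,0],5],
  [[0,5.2,-0.6],[0,0,0],5],
  [[0,6.1,-0.6],[0,0,0],5],
  [[0,7,-0.6],[0,0,0],5],
  [[0,7.9,-0.6],[0,0,0],5],
  [[0,8.8,-0.6],[0,0,0],5],
  [[0,9.7,-0.6],[0,0,0],5],
  [[0,10.6,-0.6],[0,0,0],5],
  [[0,11.5,-0.6],[0,0,0],5],
  [[0,12.4,-0.6],[0,0,0],5],
  [[0,13.2,-0.6],[0,0,0],5],
  [[0,14,-0.6],[0,0,0],5],
  [[0,14.6,-0.6],[0,0,0],5],
  [[0,15,-0.6],[0,0,0],5],
  [[0,15,-0.6],[0,0,0],5],
])

```text
clock: 18.45
position: [0.578, -0.066, 0.0357]
tcp_rot: [-3.141, 0.0, 1.544]
force: [-3.5, 0.7, 1.7]
finger_gap: 0.0499
```

```bash
sed -i 's/(x>.585)&(y>-.008)/(x>.585)\&(y>-.006)/; s/x<.68/x<.705/' b.py; python3 b.py; python3 -c "
from h import *
c=cam('scene'); save('s4.png',cv2.resize(c['pixels'][180:330,170:420],None,fx=3,fy=3))"
```

```text
scene 639 [ 0.579 -0.12   0.701 -0.015] ((640.0196533203125, -66.75128936767578), (102.68766784667969, 119.84335327148438), 87.90609741210938)
row [ -0.  -15.3 -11.9] [ 0.    -0.    -0.001]
```

View pics/s4.png

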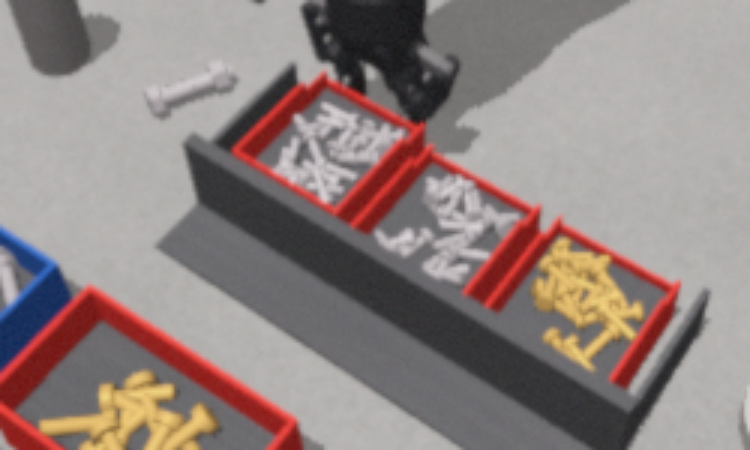

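The bin at (330,150) stands square in the bay, about 11 mm from the rail. Finishing the push gently until it touches.

Call:
step_arm([
  [[0,0.3,0],[0,0,0],5],
  [[0,0.6,0],[0,0,0],5],
  [[0,0.8,0],[0,0,0],5],
  [[0,0.9,0],[0,0,0],5],
  [[0,0.9,0],[0,0,0],5],
])

```text
clock: 19.1
position: [0.5853, -0.0663, 0.0354]
tcp_rot: [-3.139, 0.0, 1.544]
force: [-8.4, 0.1, 5.6]
finger_gap: 0.0499
```

Call:
step_arm([
  [[0,0.15,0],[0,0,0],5],
  [[0,0.3,0],[0,0,0],5],
  [[0,0.3,0],[0,0,0],5],
])

```text
clock: 19.4
position: [0.5886, -0.0664, 0.0354]
tcp_rot: [-3.14, -0.0, 1.544]
force: [-8.1, -0.4, 5.6]
finger_gap: 0.05
```

Call:
step_arm([
  [[0,0.1,0],[0,0,0],5],
  [[0,0.2,0],[0,0,0],5],
  [[0,0.2,0],[0,0,0],5],
])

```text
clock: 19.7
position: [0.5904, -0.0664, 0.0354]
tcp_rot: [-3.139, -0.0, 1.544]
force: [-7.7, -0.6, 5.5]
finger_gap: 0.0499
```

Call:
step_arm([
  [[0,0.1,0],[0,0,0],5],
  [[0,0.2,0],[0,0,0],5],
  [[0,0.2,0],[0,0,0],5],
])

```text
clock: 20.0
position: [0.591, -0.0664, 0.0354]
tcp_rot: [-3.137, 0.0, 1.544]
force: [-14.3, -0.3, 12.3]
finger_gap: 0.0501
```

The force stepped up to 14 N and the motion stalled, so the bin is against the rail. Backing off, rising clear and checking.

Call:
step_arm([
  [[0,-0.5,0],[0,0,0],5],
  [[0,-2,0],[0,0,0],5],
  [[0,-4,0],[0,0,0],5],
  [[0,-6,-2],[0,0,0],5],
  [[0,-6,-6],[0,0,0],5],
  [[0,-6,-10],[0,0,0],5],
  [[0,-6,-15],[0,0,0],5],
  [[0,-6,-19],[0,0,0],5],
  [[0,-6,-19],[0,0,0],5],
  [[0,-6,-19],[0,0,0],5],
])

```text
clock: 21.0
position: [0.5348, -0.0653, 0.2266]
tcp_rot: [3.138, 0.001, 1.544]
force: [-0.9, -0.2, -1.2]
finger_gap: 0.0498
```

```bash
python3 - <<'E'
from h import *
c=cam('wrist'); save('w5.png',c['pixels']); P=cloud(c); px=c['pixels'].astype(int)
red=(px[...,0]>100)&(px[...,1]<75)&(px[...,2]<75); x,y,z=np.moveaxis(P,2,0)
m=red&(x>.58)&(x<.712)&(y>-.13)&(y<-.006)&(z>.045)&(z<.066); q=P[m]
print(len(q),np.round(np.r_[q[:,:2].min(0),q[:,:2].max(0)],3),cv2.minAreaRect((q[:,:2]*1000).astype(np.float32)),z[m].min())
m=(z>.07)&(z<.09)&(x>.69)&(x<.75); q=P[m]; print('rail',cv2.minAreaRect((q[:,:2]*1000).astype(np.float32)))
m=red&(x>.58)&(x<.712)&(y>-.001)&(y<.102)&(z>.045)&(z<.066); q=P[m]; print('nb',np.round(np.r_[q[:,:2].min(0),q[:,:2].max(0)],3))
c=cam('scene')
for l in ['bolt','tray','carton','wrench','tape','can','nut','pad']:
    for d in spotter.mark_of('scene',l)[:3]: print(l,round(d['score'],2),plane(c,d['at'],0)[0].round(3)[:2])
P=cloud(c);x,y,z=np.moveaxis(P,2,0); m=(x>.395)&(x<.515)&(y>-.39)&(y<-.25)&(z>.016)&(z<.05)
k,L,st,_=cv2.connectedComponentsWithStats(m.astype(np.uint8)); i=1+st[1:,4].argmax(); print('bolt',cv2.minAreaRect((P[L==i][:,:2]*1000).astype(np.float32)))
E
```

```text
1742 [ 0.598 -0.123  0.712 -0.017] ((655.2681274414062, -69.16756439208984), (105.754638671875, 111.70036315917969), 88.8298110961914) 0.04501604959484151
rail ((718.6719360351562, 49.86228942871094), (367.577392578125, 14.04487133026123), 88.35469818115234)
nb [ 0.604 -0.     0.71   0.098]
bolt 0.77 [ 0.443 -0.32 ]
bolt 0.77 [ 0.639 -0.217]
bolt 0.61 [ 0.278 -0.417]
tray 0.58 [ 0.457 -0.327]
carton 0.89 [0.462 0.33 ]
wrench 0.6 [ 0.357 -0.126]
tape 0.75 [0.641 0.327]
can 0.89 [ 0.664 -0.345]
can 0.64 [ 0.439 -0.329]
pad 0.88 [ 0.322 -0.253]
pad 0.65 [0.644 0.327]
bolt ((454.6179504394531, -320.05511474609375), (33.160274505615234, 99.4591064453125), 0.8116941452026367)
```

View pics/w5.png

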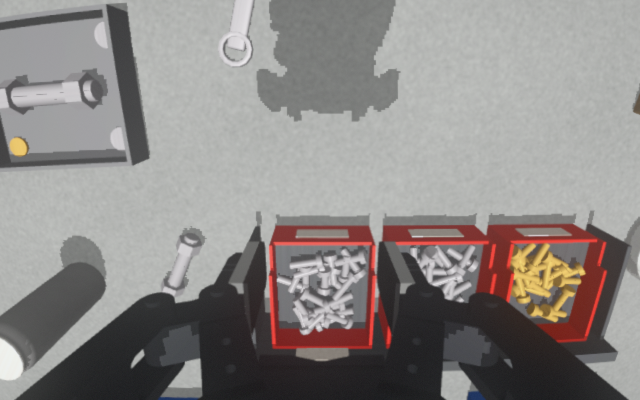

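Wrist view: the bin at (322,290) stands flush and square with its neighbours. The bolt lies in the tray at (55,93), and the wrench is undisturbed. Handing in.

```bash
python3 -c "
from station import env
print(env.close_job()); print(env.observe()['clock'])"
```

```text
the job is handed in; nothing more can be done
None
the job is handed in; nothing more can be done
```

I put the middle-sized bolt from the bay into the odds tray and let go of it. Then I slid the bin home with three low two-finger pushes: forward, along the row, then into the bay until the push force rose against the rail. I handed in at about 21 s; the hand-in gives no verdict.

**Last checks before handing in:**
- **Bin:** its centre was at (0.655, −0.069) against my estimate of the bay at (0.656, −0.067). It was within about 1° of the row's direction, and its front was flush with the neighbours. The fit read 106 mm across the 100 mm wide bin, so allow a few mm of error there.
- **Bolt:** its centre was within about 3 mm of the tray's centre.
- **Bystanders:** the carton, wrench, tape, can and pad read within about 12 mm of their starting places, which is about the networks' scatter. The nut was not reported in the last check; the arm never came near it.
- **Robot:** the gripper was clear of everything at 0.23 m height.

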